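# Run a burst on the press-to-run blender

### The arm

A 6-joint arm with a two-finger parallel gripper is mounted at the origin on the work surface. World frame = base frame: x ahead of the robot, y to its left, z up, the work surface at z = 0. Lengths are in m, angles in rad, forces in N, time in s.
With the tool pointing down it reaches from about 0.25 to 0.725 m from the base axis. Payload 4 kg.
Tool frame: the origin (TCP) lies at the very end of the fingers, on their centre line; the grasp point (between the pads) lies 19 mm behind it; z points along the fingers, y is the line along which they close (so a half turn about z gives the same grasp; the last joint's range is limited). The gripper opens to 85 mm and grips with 20 to 120 N. Pads are 22 mm wide; open, the fingers measure 114 mm over their backs; the gripper's body (76 mm by 85 mm) begins 54 mm behind the grasp point. The pads swing forward as they close: fully open they stand 13 mm farther back than shut.
Start: joints at [1.343, 0.241, 0.005, 1.335, 0, 1.571], TCP at [0.113, 0.487, 0.231] pointing down, gripper open.
Joint ranges: [-2.72, 2.72], [-1.05, 1.87], [-1.09, 1.28], [-1.99, 2.15], [-1.42, 1.44], [-3.14, 3.14]. Speed limits (rad/s): [2.79, 2.79, 3.14, 3.14, 3.14, 3.14].

### API

Orientations are given as a unit quaternion [x, y, z, w].
In Python, from workcell import monitor, viewer, job gives the robot as it stands.
- The arm moves only by the tool arm_command, never from a script. Its argument "increments" is a list of rows, each an object of numbers: "dx", "dy", "dz": the shift along the tool's x, y, z in cm; "wx", "wy", "wz": the turn, a rotation vector about the tool's x, y, z in rad; "grip": the finger opening in cm, from 0 to 8.54. In form: [{"dx": .., "dy": .., "dz": .., "wx": .., "wy": .., "wz": .., "grip": ..}, ...]. A call has 1 to 10 rows; each row is the pose to reach, as a shift and turn from the pose commanded when the call began, along the tool's axes at that moment; what a row does not reach only later rows make up. A row lasts 1/10 s, in which the tool goes at most 50 mm and 8.59 degrees, less where a joint would pass 70% of its speed; a pose out of reach is approached as far as the arm can. A call with a gripper value outside its range is refused whole. The fingers move at their own pace and stop on an object; the grip force is fixed at half the most. Time passes only in rows, so rows that repeat a pose let the fingers close. It gives the time, the measured TCP pose, the force, the opening and the grip force at its end, in the units of the state.
- monitor.get_obs(): the state, without advancing time (a new reading comes with each control period).
- viewer.camera(name): name is "scene" or "top"; returns (picture, depth): 384x512x3 uint8, red, green, blue; 384x512 float32, m along the optical axis (not along the pixel's ray), 0 where there is no reading.
- viewer.get_calibration(name): a dict with "fovy" (degrees; the focal length in pixels is half the picture's height over the tangent of half this angle, whatever the lens; pixels are square), "cx", "cy" (the principal point, pixels), "view" (4x4, takes a point from world to camera coordinates). Camera axes: x right, y up, looking along -z (the intrinsics and any distortion apply to the point x, -y, -z); pixel columns grow to the right and rows downward; lengths in m; the calibration is good to about 2 mm. A picture is of the moment at which its call begins. get_calibration takes no time and is no camera call.
- job.job_done(): hands the job in; it is judged then, once.
The state is a dict: "clock": time; "joint_pos": joint angles; "joint_vel": joint speeds; "tau": joint torques, N m; "eef_pos": TCP position; "tool_rot": TCP orientation; "ft_force": force on the tool from outside, world axes, zero at the start; "ft_torque": the same for the moment, N m; "grip_width": finger opening in m; "grasp_force": force on a finger pad.
Only numpy, scipy, OpenCV 4.12 (cv2) and the standard library are available. Lean on these libraries where they do the work, as an engineer would, in place of code of your own. Each camera call takes 0.05 s, during which the arm holds its last target. There are 200 camera calls.

### The job

Take the white lid off the blender base by its knob and set it aside, right way up, flat on the bare counter. Then hold the blender cup upright in the gripper and press it down on the orange sprung plate inside the collar until the plate is fully down, keep it there about two seconds without leaning hard on it (you will feel it bottom out; 40 N is too much), and finally stand the cup upright, wholly on the cork coaster. Set things down rather than drop them, and leave everything else on the counter where it is.

Things in the scene. Friction and masses are not known exactly. Their poses are not given: they have to be found in the camera images.
- base: Blender base, fixed on the counter, left or right: round steel housing, 132 mm across at the foot, with an upright black collar on top (108 mm outside, 84 mm inside diameter), rim 100 mm above the counter, open well inside with its floor at 60 mm. An orange sprung plate, 76 mm across, lies in the well on the same axis. Origin: centre of the underside, on the counter; z up.
- plate (a joint): Travel of the orange plate below its resting height, m: 0 up, 0.010 fully down. Spring: starts to move at 3 N, bottoms out at 11 N on a rigid stop, rises when let go. A hidden adjuster, different each time, sets the resting top of the plate anywhere from 72 to 92 mm above the counter (8 to 28 mm below the rim), so the height of the stop is unknown and must be felt.
- lid: Loose white lid, lying on the collar at first: disc 116 mm across, its top 10 mm above the origin, a 76 mm wide, 3 mm deep step below it, a black knob on its centre (neck 15 mm across; head 26 mm across from 16 to 40 mm above the origin). Origin: centre of the step's underside, 97 mm above the counter at first, 0 when flat on the counter; z up. About 0.14 kg.
- cup: Sealed blender cup standing upright on the counter in a row with two jars: black foot 62 mm across and 22 mm high, amber see-through body 58 mm across from 22 to 105 mm, closed tapered top up to 120 mm. Origin: centre of the underside; z along its axis, up. About 0.28 kg, varies.
- coaster: Round cork coaster, fixed, 100 mm across and 6 mm thick, on the other side of the middle from the blender base. Origin: centre of its underside, on the counter.
- salt_jar: White salt jar with a black cap, 58 mm across, 105 mm high; leave alone. Origin: centre of its underside.
- spice_jar: Pink jar with a steel cap, 58 mm across, 83 mm high; leave alone. Origin: centre of its underside.
- mug: Orange mug, 80 mm across, 85 mm high, handle at its +y; leave alone. Origin: centre of its underside.
- canister: Blue lidded canister, 88 mm across, 137 mm high; leave alone. Origin: centre of its underside.
- oil: Green oil bottle, 52 mm across, 170 mm high; leave alone. Origin: centre of its underside.
- spatula: Spatula lying on the counter; leave alone. Origin: on its underside; it lies along its x, handle to -x.
Things that resemble listed ones, but are neither listed nor needed, are in the scene too. What is shaped like the cup but purple is not meant.

How it is judged:
By the outcome, as a careful person would: the job done as asked, in the order asked, and still so for the second after the job is handed in, with the robot touching nothing.
It also fails if it takes over 70 s, if anything falls off the work surface, if the arm or the gripper's body presses on something with over 40 N, if the wrist force passes 120 N, or if a joint passes its speed limit or range.

## Working session

There is one attempt and no reset: what is moved stays moved. The work goes in short steps, Python scripts to look and compute and a tool call to move; the robot and the scene stay as the last step left them, time stands still between calls to the robot, and variables do not carry over. Pictures are saved under pics/ and viewed, at most 10 in all, crops included, and the job is handed in when it is done.

Besides the shell and the picture viewer there is one more tool, called after "Emit:" by a JSON object that holds its "fn" and its "kwargs", one argument or row to a line. arm_command: Moves the arm, as the interface text tells. Its arguments: {"type":"object","properties":{"increments":{"type":"array","items":{"type":"object","properties":{"dx":{"type":"number"},"dy":{"type":"number"},"dz":{"type":"number"},"wx":{"type":"number"},"wy":{"type":"number"},"wz":{"type":"number"},"grip":{"type":"number"}}}}},"required":["increments"]}

```bash
mkdir -p pics; ls; cat > h.py <<'E'
import numpy as np,cv2
from workcell import monitor,viewer,job
E
python3 - <<'E'
from h import *
for n in ("scene","top"):
    p,d=viewer.camera(n); np.savez(f"{n}0.npz",p=p,d=d)
    cv2.imwrite(f"pics/{n}0.png",cv2.resize(p[...,::-1],(800,600)))
    print(n,viewer.get_calibration(n))
print(monitor.get_obs())
E
```

```text
pics
scene {'fovy': 42.6273223855536, 'cx': 246.59031347174664, 'cy': 188.77854258360915, 'view': array([[ 0.87138052,  0.49042829, -0.0132699 , -0.53311963],
       [-0.42215976,  0.76331429,  0.48901169,  0.20981195],
       [ 0.24995427, -0.42051324,  0.87217629, -1.6449449 ],
       [ 0.        ,  0.        ,  0.        ,  1.        ]])}
top {'fovy': 51.57954442899505, 'cx': 257.7310948970593, 'cy': 190.06909648974928, 'view': array([[ 0.01745423, -0.99982126,  0.00726688,  0.00531852],
       [ 0.99689985,  0.01796   ,  0.07660377, -0.61394634],
       [-0.07672059,  0.00590729,  0.99703513, -1.274986  ],
       [ 0.        ,  0.        ,  0.        ,  1.        ]])}
{'clock': 0.1, 'joint_pos': array([ 1.34300034e+00,  2.41364703e-01,  3.86572575e-03,  1.33522246e+00,
       -1.84422479e-05,  1.57074544e+00]), 'joint_vel': array([-0.00026791, -0.00177625,  0.00274102,  0.00097656, -0.00012003,
        0.0003657 ]), 'tau': array([-1.19106735e-03, -3.73136222e+01,  2.53010738e+01,  1.08724041e-02,
       -7.54458188e-05,  9.17013836e-06]), 'eef_pos': array([0.11279182, 0.48652495, 0.23049106]), 'tool_rot': array([ 1.13626555e-01,  9.93523064e-01, -9.57365892e-04, -1.00259432e-04]), 'ft_force': array([ 0.4451257 , -0.05968486,  0.2824082 ]), 'ft_torque': array([-0.00358231, -0.03696689, -0.01797501]), 'grasp_force': 0.0, 'grip_width': 0.08525852377984391}
```

View pics/scene0.png

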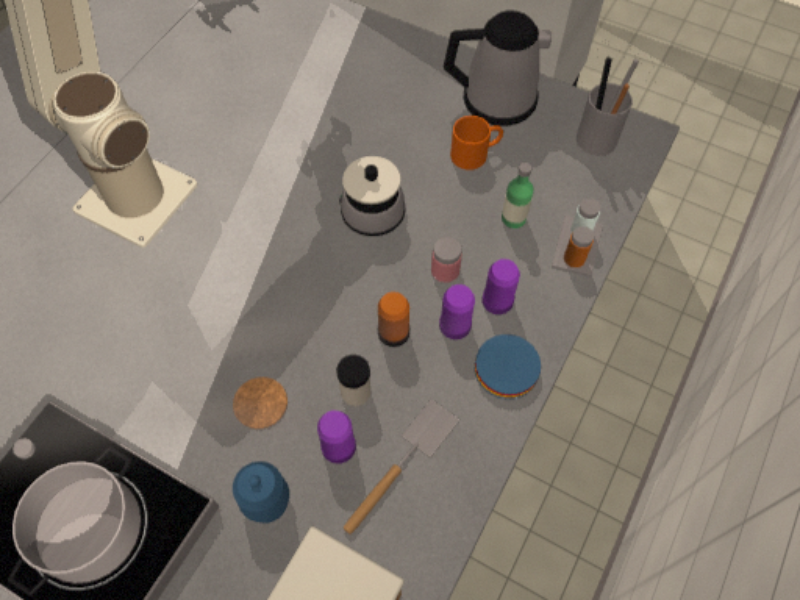

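View pics/top0.png

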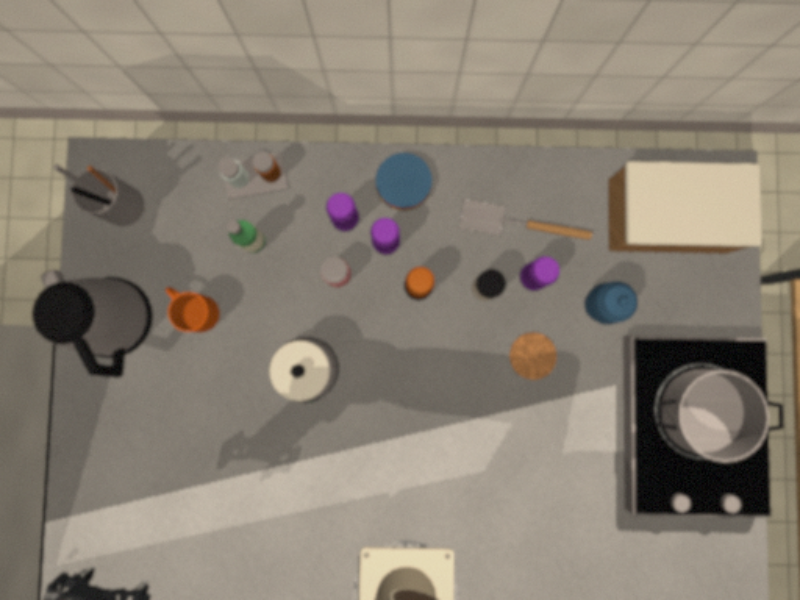

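The blender base with the white lid is at scene (371,195) and top (300,371). The coaster is at scene (260,403) and top (533,356). Cup candidates:
- **Amber cup:** scene (394,318), top (420,282). It stands in the row between the spice jar at (335,270) and the salt jar at (490,283).
- **Purple lookalikes:** three, at top (342,210), (385,235) and (540,273).
- **Small brown bottle:** on a tray at top (266,165).

The amber one fits the description: amber body, black foot, in the jar row. I'll confirm it in a crop and measure.

```bash
cat >> h.py <<'E'
def cam(n):
    c=viewer.get_calibration(n); f=192/np.tan(np.radians(c['fovy'])/2); V=c['view']; return c,f,V[:3,:3],V[:3,3]
def ray(n,uv):
    c,f,R,t=cam(n); uv=np.atleast_2d(uv).astype(float)
    d=np.c_[(uv[:,0]-c['cx'])/f,-(uv[:,1]-c['cy'])/f,-np.ones(len(uv))]
    return -R.T@t, d@R      # origin, dirs (per unit depth)
def plane(n,uv,z):
    o,d=ray(n,uv); return o+d*((z-o[2])/d[:,2])[:,None]
def pts(n,depth):
    v,u=np.mgrid[:384,:512]; o,d=ray(n,np.c_[u.ravel(),v.ravel()])
    return (o+d*depth.ravel()[:,None]).reshape(384,512,3)
def load(n,k): z=np.load(f"{n}{k}.npz"); return z['p'],z['d']
E
python3 - <<'E'
from h import *
for n in("scene","top"):
    p,d=load(n,0); P=pts(n,d)
    # counter flatness: table z at grid points
    print(n); 
    for v in range(40,384,60): print([ (round(float(P[v,u,2])*1000) if d[v,u]>0 else None) for u in range(20,512,50)])
p,d=load("top",0);P=pts("top",d)
for nm,(u,v) in dict(lid=(300,371),coaster=(533,356),cup=(420,282),salt=(490,283),spice=(335,270),base=(407,560)).items():
    u=int(u*.64);v=int(v*.64); print(nm,P[v,u].round(3))
p,d=load("scene",0);P=pts("scene",d)
for nm,(u,v) in dict(lid=(355,192),coaster=(260,403),cup=(394,300),salt=(353,366),spice=(447,247),plate=(90,210)).items():
    u=int(u*.64);v=int(v*.64); print(nm,P[v,u].round(3))
cv2.imwrite("pics/crop.png",cv2.resize(p[150:310,150:350,::-1],(750,600),interpolation=cv2.INTER_CUBIC))
E
```

```text
scene
[351, -3, 0, 0, 1, 3, 165, -580, -755, -756]
[-2, 235, -3, -3, 0, -2, 7, 4, 0, -748]
[None, -1, 2, 1, -3, 0, 4, 65, -764, -731]
[-3, -1, 7, 4, -1, -3, 30, -753, -751, -274]
[60, 51, -4, -2, 110, 3, -3, -751, -758, 9]
[80, 66, 50, 4, 0, -2, -750, -756, -343, 189]
top
[-345, -335, -328, -312, -306, -292, -285, -274, -274, -254]
[-749, 2, -4, 92, -3, 0, -1, 0, 0, -3]
[-756, -1, 1, 1, 3, 2, -5, 2, 30, 61]
[-561, 108, 2, -2, -2, -1, -4, -3, 55, 55]
[-595, -4, 0, -3, 4, 2, -2, 2, 55, 62]
[-621, -1, -1, -2, 1, 1, 1, 3, -6, -4]
lid [0.463 0.209 0.135]
coaster [ 0.498 -0.26   0.006]
cup [ 0.637 -0.014  0.121]
salt [ 0.639 -0.153  0.102]
spice [0.663 0.154 0.086]
base [ 0.077 -0.     0.012]
lid [0.447 0.173 0.107]
coaster [ 0.493 -0.26   0.003]
cup [ 0.636 -0.009  0.116]
salt [ 0.633 -0.154  0.108]
spice [0.658 0.161 0.077]
plate [-0.055 -0.08   0.016]
```

View pics/crop.png

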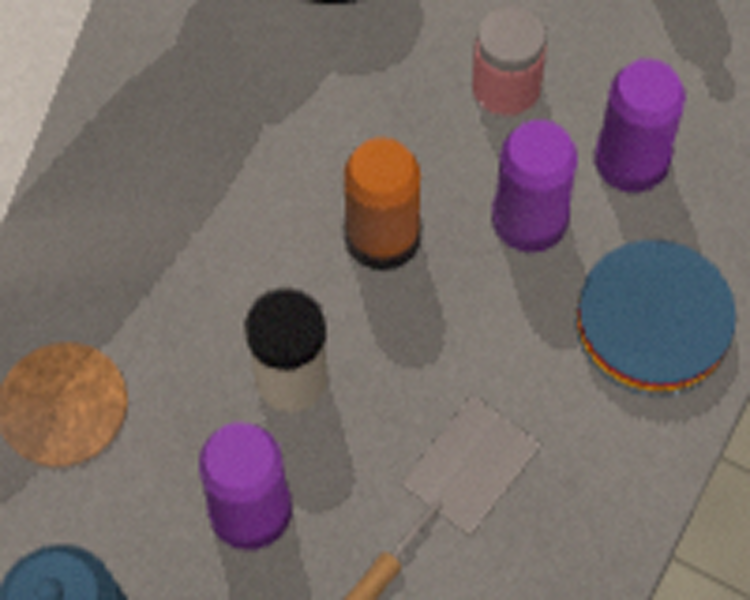

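The crop confirms the amber cup with the black foot, at crop (383,200). It is distinct from the purple ones at (240,485), (535,185) and (643,125). Next come the precise positions.

```bash
cat >> h.py <<'E'
from scipy.optimize import least_squares
def near(m,uv):
    n,l,s,c=cv2.connectedComponentsWithStats(m.astype(np.uint8)); i=1+np.argmin(np.hypot(*(c[1:]-uv).T)+1e3*(s[1:,4]<60)); return l==i
def circ(q,r=None):
    f=lambda x: np.hypot(q[:,0]-x[0],q[:,1]-x[1])-(r or x[2])
    s=least_squares(f,[*q.mean(0)[:2],.05],loss='soft_l1',f_scale=.002); return s.x[:2 if r else 3].round(4), np.median(abs(f(s.x))).round(4)
def edge(m):
    c=max(cv2.findContours(m.astype(np.uint8),0,1)[0],key=cv2.contourArea); return c[:,0]
E
cat > m.py <<'E'
from h import *
for n,s in dict(top=dict(lid=(192,237),coaster=(341,228),cup=(269,180)),scene=dict(lid=(237,115),coaster=(166,258),cup=(252,203))).items():
    p,d=load(n,0);P=pts(n,d);H=cv2.cvtColor(p,cv2.COLOR_RGB2HSV).astype(int);h,S,V=H[...,0],H[...,1],H[...,2]
    print(n,{k:H[v,u].tolist() for k,(u,v) in s.items()})
    z=P[...,2]
    m=near((h<20)&(S>80)&(z<.02)&(z>-.01),s['coaster']); print('coaster',m.sum(),circ(plane(n,edge(m),.006)))
    m=near((S<90)&(V>130)&(z>.085),s['lid']); print('lid',m.sum(),circ(plane(n,edge(m),.106)))
    k=near((V<70)&(z>.11)&(z<.16)&(np.hypot(P[...,0]-.46,P[...,1]-.2)<.06),s['lid']); c=edge(k).mean(0)
    print('knob',k.sum(),P[k].mean(0).round(4),plane(n,np.argwhere(k)[:,::-1].mean(0),.13).round(4))
    m=near((h<14)&(S>150)&(z>.02)&(abs(P[...,0]-.64)<.06)&(abs(P[...,1])<.06),s['cup'])
    t=m&(z>.112); print('cup',m.sum(),'top',P[t].mean(0).round(4),'zmax',np.percentile(z[m],98))
    e=m&(z>.035)&(z<.098); e=cv2.erode(e.astype(np.uint8),np.ones((3,3)))>0
    if e.sum()>30: print('side',e.sum(),circ(P[e],.029))
    o,D=ray(n,np.argwhere(m)[:,::-1].mean(0)); print('cam',o.round(3),'dir',D.round(3))
    for nm,c0 in dict(spice=(.66,.155),salt=(.637,-.155)).items():
        q=(np.hypot(P[...,0]-c0[0],P[...,1]-c0[1])<.05)&(z>.07); print(nm,P[q].mean(0).round(3),z[q].max().round(3))
E
python3 m.py
```

```text
top {'lid': [170, 27, 28], 'coaster': [14, 152, 151], 'cup': [12, 198, 191]}
coaster 738 (array([ 0.4966, -0.2595,  0.049 ]), np.float64(0.0008))
lid 1098 (array([0.4605, 0.2161, 0.0565]), np.float64(0.0008))
knob 34 [0.4623 0.2139 0.1363] [[0.4621 0.2149 0.13  ]]
cup 276 top [ 0.639  -0.0148  0.1185] zmax 0.12305700896649907
cam [0.514 0.024 1.318] dir [[ 0.102 -0.032 -0.995]]
spice [0.661 0.157 0.082] 0.09
salt [ 0.636 -0.154  0.103] 0.113
scene {'lid': [0, 0, 25], 'coaster': [13, 136, 150], 'cup': [12, 202, 155]}
coaster 910 (array([ 0.4946, -0.2608,  0.049 ]), np.float64(0.0006))
lid 811 (array([0.4593, 0.2146, 0.0569]), np.float64(0.0007))
knob 63 [0.4628 0.2104 0.131 ] [[0.4624 0.211  0.13  ]]
cup 481 top [ 0.6403 -0.0194  0.1185] zmax 0.12305693901323123
side 66 (array([ 0.6368, -0.0154]), np.float64(0.0006))
cam [ 0.964 -0.59   1.325] dir [[-0.229  0.406 -0.885]]
spice [0.661 0.154 0.081] 0.091
salt [ 0.639 -0.161  0.101] 0.112
```

Emit:
{"fn": "arm_command", "kwargs": {
  "increments": [
    {"dx": -2, "dy": -0.9, "wz": -0.03, "grip": 6},
    {"dx": -6, "dy": -2.8, "wz": -0.06, "grip": 6},
    {"dx": -10.5, "dy": -4.9, "wz": -0.1, "grip": 6},
    {"dx": -15, "dy": -7, "wz": -0.13, "grip": 6},
    {"dx": -19.5, "dy": -9, "wz": -0.16, "grip": 6},
    {"dx": -24, "dy": -11.1, "wz": -0.19, "grip": 6},
    {"dx": -28.5, "dy": -13.2, "wz": -0.228, "grip": 6},
    {"dx": -33, "dy": -15.3, "wz": -0.228, "grip": 6},
    {"dx": -37.5, "dy": -17.4, "wz": -0.228, "grip": 6},
    {"dx": -40.1, "dy": -18.6, "wz": -0.228, "grip": 6}
  ]
}}

```text
validation failed for argument at $.in...
```

Emit:
{"fn": "arm_command", "kwargs": {
  "increments": [
    {"dz": 2, "grip": 6},
    {"dz": 5, "grip": 6},
    {"dz": 8, "grip": 6},
    {"dz": 10, "grip": 6},
    {"dz": 10, "grip": 6},
    {"dz": 10, "grip": 6}
  ]
}}

```text
validation failed for argument at $.in...
```

Emit:
{"fn": "arm_command", "kwargs": {
  "increments": [
    {"dx": -2.0, "dy": -0.9, "dz": 0.0, "wx": 0.0, "wy": 0.0, "wz": -0.03, "grip": 6.0}
  ]
}}

```text
clock: 0.2
eef_pos: [0.1293, 0.4744, 0.2305]
tool_rot: [0.097, 0.995, -0.0, -0.0]
ft_force: [0.5, -0.3, 0.5]
grip_width: 0.0734
grasp_force: 0.0
```

Emit:
{"fn": "arm_command", "kwargs": {
  "increments": [
    {"dx": -4.0, "dy": -2.0, "dz": 0, "wx": 0, "wy": 0, "wz": -0.04, "grip": 6},
    {"dx": -8.0, "dy": -4.0, "dz": 0, "wx": 0, "wy": 0, "wz": -0.08, "grip": 6},
    {"dx": -12.0, "dy": -6.0, "dz": 0, "wx": 0, "wy": 0, "wz": -0.12, "grip": 6},
    {"dx": -16.0, "dy": -8.1, "dz": 0, "wx": 0, "wy": 0, "wz": -0.16, "grip": 6},
    {"dx": -20.0, "dy": -10.1, "dz": 0, "wx": 0, "wy": 0, "wz": -0.198, "grip": 6},
    {"dx": -24.0, "dy": -12.1, "dz": 0, "wx": 0, "wy": 0, "wz": -0.198, "grip": 6},
    {"dx": -28.0, "dy": -14.1, "dz": 0, "wx": 0, "wy": 0, "wz": -0.198, "grip": 6},
    {"dx": -32.0, "dy": -16.1, "dz": 0, "wx": 0, "wy": 0, "wz": -0.198, "grip": 6},
    {"dx": -36.0, "dy": -18.1, "dz": 0, "wx": 0, "wy": 0, "wz": -0.198, "grip": 6},
    {"dx": -37.5, "dy": -18.9, "dz": 0, "wx": 0, "wy": 0, "wz": -0.198, "grip": 6}
  ]
}}

```text
clock: 1.2
eef_pos: [0.4634, 0.2121, 0.2306]
tool_rot: [0.002, 1.0, -0.0, 0.0]
ft_force: [-0.3, 0.3, 1.1]
grip_width: 0.0601
grasp_force: 0.0
```

Emit:
{"fn": "arm_command", "kwargs": {
  "increments": [
    {"dx": 0, "dy": 0, "dz": 2, "wx": 0, "wy": 0, "wz": 0, "grip": 6},
    {"dx": 0, "dy": 0, "dz": 5, "wx": 0, "wy": 0, "wz": 0, "grip": 6},
    {"dx": 0, "dy": 0, "dz": 7, "wx": 0, "wy": 0, "wz": 0, "grip": 6},
    {"dx": 0, "dy": 0, "dz": 8, "wx": 0, "wy": 0, "wz": 0, "grip": 6},
    {"dx": 0, "dy": 0, "dz": 8, "wx": 0, "wy": 0, "wz": 0, "grip": 6}
  ]
}}

```text
clock: 1.7
eef_pos: [0.4597, 0.2142, 0.1497]
tool_rot: [-0.0, 1.0, -0.001, -0.002]
ft_force: [-0.5, 0.5, 0.2]
grip_width: 0.0593
grasp_force: 0.0
```

Emit:
{"fn": "arm_command", "kwargs": {
  "increments": [
    {"dx": 0, "dy": 0, "dz": 1.5, "wx": 0, "wy": 0, "wz": 0, "grip": 6},
    {"dx": 0, "dy": 0, "dz": 3, "wx": 0, "wy": 0, "wz": 0, "grip": 6},
    {"dx": 0, "dy": 0, "dz": 4, "wx": 0, "wy": 0, "wz": 0, "grip": 6},
    {"dx": 0, "dy": 0, "dz": 4, "wx": 0, "wy": 0, "wz": 0, "grip": 4},
    {"dx": 0, "dy": 0, "dz": 4, "wx": 0, "wy": 0, "wz": 0, "grip": 3.2},
    {"dx": 0, "dy": 0, "dz": 4, "wx": 0, "wy": 0, "wz": 0, "grip": 2.8},
    {"dx": 0, "dy": 0, "dz": 4, "wx": 0, "wy": 0, "wz": 0, "grip": 1},
    {"dx": 0, "dy": 0, "dz": 4, "wx": 0, "wy": 0, "wz": 0, "grip": 1},
    {"dx": 0, "dy": 0, "dz": 4, "wx": 0, "wy": 0, "wz": 0, "grip": 1},
    {"dx": 0, "dy": 0, "dz": 4, "wx": 0, "wy": 0, "wz": 0, "grip": 1}
  ]
}}

```text
clock: 2.7
eef_pos: [0.4617, 0.2152, 0.1126]
tool_rot: [-0.0, 1.0, 0.001, 0.001]
ft_force: [-0.6, 0.2, 6.5]
grip_width: 0.0244
grasp_force: 59.1
```

Emit:
{"fn": "arm_command", "kwargs": {
  "increments": [
    {"dx": 0, "dy": 0, "dz": -0.5, "wx": 0, "wy": 0, "wz": 0, "grip": 1},
    {"dx": 0, "dy": 0, "dz": -1.5, "wx": 0, "wy": 0, "wz": 0, "grip": 1},
    {"dx": 0, "dy": 0, "dz": -3, "wx": 0, "wy": 0, "wz": 0, "grip": 1},
    {"dx": 0, "dy": 0, "dz": -5, "wx": 0, "wy": 0, "wz": 0, "grip": 1},
    {"dx": 0, "dy": 0, "dz": -6.5, "wx": 0, "wy": 0, "wz": 0, "grip": 1},
    {"dx": 0, "dy": 0, "dz": -7, "wx": 0, "wy": 0, "wz": 0, "grip": 1},
    {"dx": 0, "dy": 0, "dz": -7, "wx": 0, "wy": 0, "wz": 0, "grip": 1}
  ]
}}

```text
clock: 3.4
eef_pos: [0.4614, 0.215, 0.1822]
tool_rot: [-0.0, 1.0, 0.0, 0.001]
ft_force: [-0.8, -0.0, -2.3]
grip_width: 0.0239
grasp_force: 58.9
```

Emit:
{"fn": "arm_command", "kwargs": {
  "increments": [
    {"dx": 0.6, "dy": -2, "dz": 0, "wx": 0, "wy": 0, "wz": 0, "grip": 1},
    {"dx": 1.4, "dy": -5, "dz": 0, "wx": 0, "wy": 0, "wz": 0, "grip": 1},
    {"dx": 2.4, "dy": -8.5, "dz": 0, "wx": 0, "wy": 0, "wz": 0, "grip": 1},
    {"dx": 3.4, "dy": -12, "dz": 0, "wx": 0, "wy": 0, "wz": 0, "grip": 1},
    {"dx": 4.4, "dy": -15.5, "dz": 0, "wx": 0, "wy": 0, "wz": 0, "grip": 1},
    {"dx": 5.3, "dy": -18.5, "dz": 0, "wx": 0, "wy": 0, "wz": 0, "grip": 1},
    {"dx": 6, "dy": -20.8, "dz": 0, "wx": 0, "wy": 0, "wz": 0, "grip": 1},
    {"dx": 6, "dy": -21.4, "dz": 0, "wx": 0, "wy": 0, "wz": 0, "grip": 1},
    {"dx": 6, "dy": -21.4, "dz": 0, "wx": 0, "wy": 0, "wz": 0, "grip": 1}
  ]
}}

```text
clock: 4.3
eef_pos: [0.4007, 0.0003, 0.1808]
tool_rot: [0.001, 1.0, 0.0, -0.0]
ft_force: [-0.2, 1.7, -0.9]
grip_width: 0.0242
grasp_force: 59.1
```

```bash
python3 - <<'E'
from h import *
p,d=viewer.camera("scene"); q,e=viewer.camera("top")
np.savez("scene1.npz",p=p,d=d);np.savez("top1.npz",p=q,d=e)
cv2.imwrite("pics/s1.png",np.hstack([cv2.resize(p[60:260,130:330,::-1],(400,400)),cv2.resize(q[150:350,130:330,::-1],(400,400))]))
for n,D,I in(("scene",d,p),("top",e,q)):
    P=pts(n,D)[::1]; m=(np.hypot(P[...,0]-.4,P[...,1])<.09)&(I.min(2)>120)&(P[...,2]>.04)&(P[...,2]<.15)
    x=P[m]; A=np.c_[x[:,:2]-[.4,0],np.ones(len(x))]; print(n,len(x),np.linalg.lstsq(A,x[:,2],rcond=None)[0].round(4))
print(monitor.get_obs()['eef_pos'],monitor.get_obs()['ft_force'])
E
```

```text
scene 0 [0. 0. 0.]
top 0 [0. 0. 0.]
[0.40114181 0.001322   0.1809886 ] [-0.06328493  0.41431279 -1.2196871 ]
```

View pics/s1.png

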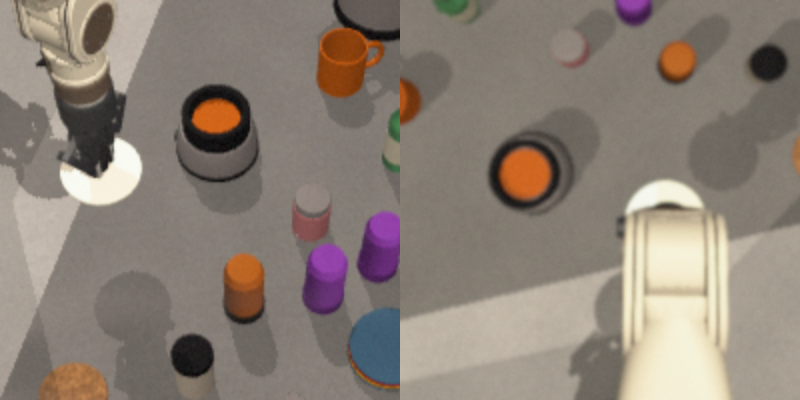

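The lid is held at left-crop (100,172). The open collar with the orange plate shows at left-crop (217,118).

```bash
python3 - <<'E'
from h import *
for n in("scene","top"):
    I,D=load(n,1);P=pts(n,D)
    m=(np.hypot(P[...,0]-.4,P[...,1])<.09)&(I.min(2)>120)&(P[...,2]>.12)&(P[...,2]<.21)
    x=P[m]; A=np.c_[x[:,:2]-[.4,0],np.ones(len(x))]; print(n,len(x),np.linalg.lstsq(A,x[:,2],rcond=None)[0].round(4))
    H=cv2.cvtColor(I,cv2.COLOR_RGB2HSV).astype(int); r=np.hypot(P[...,0]-.461,P[...,1]-.2145)
    o=(r<.045)&(H[...,1]>150)&(H[...,2]>90); k=(r<.06)&(H[...,2]<70)&(P[...,2]>.085)&(P[...,2]<.12)
    print('plate z',np.median(P[o][:,2]),o.sum(),'ctr',circ(plane(n,edge(o),np.median(P[o][:,2]))))
    print('rim',circ(plane(n,edge(k|o),.1)), np.median(P[k][:,2]))
E
```

```text
scene 744 [-0.0046 -0.0026  0.1751]
plate z 0.08257343931120631 335 ctr (array([0.4578, 0.2186, 0.0347]), np.float64(0.0014))
rim (array([0.4621, 0.2109, 0.054 ]), np.float64(0.0011)) 0.09787494834974808
top 330 [-0.0108 -0.0048  0.1754]
plate z 0.08173676457845547 509 ctr (array([0.4616, 0.217 , 0.0379]), np.float64(0.001))
rim (array([0.4622, 0.2158, 0.0513]), np.float64(0.0007)) 0.09907953202060205
```

Emit:
{"fn": "arm_command", "kwargs": {
  "increments": [
    {"dx": 0, "dy": 0, "dz": 2, "wx": 0, "wy": 0, "wz": 0, "grip": 1},
    {"dx": 0, "dy": 0, "dz": 5, "wx": 0, "wy": 0, "wz": 0, "grip": 1},
    {"dx": 0, "dy": 0, "dz": 8.5, "wx": 0, "wy": 0, "wz": 0, "grip": 1},
    {"dx": 0, "dy": 0, "dz": 12, "wx": 0, "wy": 0, "wz": 0, "grip": 1},
    {"dx": 0, "dy": 0, "dz": 14, "wx": 0, "wy": 0, "wz": 0, "grip": 1},
    {"dx": 0, "dy": 0, "dz": 15, "wx": 0, "wy": 0, "wz": 0, "grip": 1},
    {"dx": 0, "dy": 0, "dz": 15.5, "wx": 0, "wy": 0, "wz": 0, "grip": 1},
    {"dx": 0, "dy": 0, "dz": 15.8, "wx": 0, "wy": 0, "wz": 0, "grip": 1},
    {"dx": 0, "dy": 0, "dz": 16.1, "wx": 0, "wy": 0, "wz": 0, "grip": 1},
    {"dx": 0, "dy": 0, "dz": 16.1, "wx": 0, "wy": 0, "wz": 0, "grip": 1}
  ]
}}

```text
clock: 5.4
eef_pos: [0.4016, 0.0009, 0.0208]
tool_rot: [-0.0, 1.0, 0.0, 0.001]
ft_force: [0.2, 1.2, -0.8]
grip_width: 0.0244
grasp_force: 59.1
```

Emit:
{"fn": "arm_command", "kwargs": {
  "increments": [
    {"dx": 0, "dy": 0, "dz": 0.2, "wx": 0, "wy": 0, "wz": 0, "grip": 1},
    {"dx": 0, "dy": 0, "dz": 0.4, "wx": 0, "wy": 0, "wz": 0, "grip": 1},
    {"dx": 0, "dy": 0, "dz": 0.4, "wx": 0, "wy": 0, "wz": 0, "grip": 1}
  ]
}}

```text
clock: 5.7
eef_pos: [0.4009, 0.0007, 0.0163]
tool_rot: [-0.0, 1.0, -0.0, 0.0]
ft_force: [0.3, 0.5, -1.1]
grip_width: 0.0237
grasp_force: 59.1
```

Near contact; small steps now.

Emit:
{"fn": "arm_command", "kwargs": {
  "increments": [
    {"dx": 0, "dy": 0, "dz": 0.1, "wx": 0, "wy": 0, "wz": 0, "grip": 1},
    {"dx": 0, "dy": 0, "dz": 0.2, "wx": 0, "wy": 0, "wz": 0, "grip": 1},
    {"dx": 0, "dy": 0, "dz": 0.2, "wx": 0, "wy": 0, "wz": 0, "grip": 1}
  ]
}}

```text
clock: 6.0
eef_pos: [0.4011, 0.0007, 0.0155]
tool_rot: [-0.0, 1.0, -0.0, 0.0]
ft_force: [-4.2, -0.5, 13.4]
grip_width: 0.0241
grasp_force: 60.6
```

Emit:
{"fn": "arm_command", "kwargs": {
  "increments": [
    {"dx": 0, "dy": 0, "dz": -0.1, "wx": 0, "wy": 0, "wz": 0, "grip": 1},
    {"dx": 0, "dy": 0, "dz": -0.1, "wx": 0, "wy": 0, "wz": 0, "grip": 3},
    {"dx": 0, "dy": 0, "dz": -0.1, "wx": 0, "wy": 0, "wz": 0, "grip": 6},
    {"dx": 0, "dy": 0, "dz": -0.1, "wx": 0, "wy": 0, "wz": 0, "grip": 6},
    {"dx": 0, "dy": 0, "dz": -0.1, "wx": 0, "wy": 0, "wz": 0, "grip": 6},
    {"dx": 0, "dy": 0, "dz": -2, "wx": 0, "wy": 0, "wz": 0, "grip": 6},
    {"dx": 0, "dy": 0, "dz": -5, "wx": 0, "wy": 0, "wz": 0, "grip": 7},
    {"dx": 0, "dy": 0, "dz": -10, "wx": 0, "wy": 0, "wz": 0, "grip": 8.4},
    {"dx": 0, "dy": 0, "dz": -15, "wx": 0, "wy": 0, "wz": 0, "grip": 8.4},
    {"dx": 0, "dy": 0, "dz": -20, "wx": 0, "wy": 0, "wz": 0, "grip": 8.4}
  ]
}}

```text
clock: 7.0
eef_pos: [0.4004, 0.0008, 0.2161]
tool_rot: [-0.0, 1.0, -0.0, -0.0]
ft_force: [2.7, 0.3, 0.3]
grip_width: 0.0842
grasp_force: 0.0
```

Emit:
{"fn": "arm_command", "kwargs": {
  "increments": [
    {"dx": -2, "dy": 0, "dz": 0, "wx": 0, "wy": 0, "wz": 0, "grip": 8.4},
    {"dx": -6, "dy": -0.4, "dz": 0, "wx": 0, "wy": 0, "wz": 0, "grip": 8.4},
    {"dx": -10, "dy": -0.8, "dz": 0, "wx": 0, "wy": 0, "wz": 0, "grip": 8.4},
    {"dx": -14, "dy": -1.1, "dz": 0, "wx": 0, "wy": 0, "wz": 0, "grip": 8.4},
    {"dx": -18, "dy": -1.4, "dz": 0, "wx": 0, "wy": 0, "wz": 0, "grip": 8.4},
    {"dx": -22, "dy": -1.6, "dz": 0, "wx": 0, "wy": 0, "wz": 0, "grip": 8.4},
    {"dx": -23.7, "dy": -1.7, "dz": 0, "wx": 0, "wy": 0, "wz": 0, "grip": 8.4},
    {"dx": -23.7, "dy": -1.7, "dz": 0, "wx": 0, "wy": 0, "wz": 0, "grip": 8.4}
  ]
}}

```text
clock: 7.8
eef_pos: [0.6397, -0.0163, 0.2122]
tool_rot: [-0.0, 1.0, 0.0, -0.001]
ft_force: [-0.3, -0.3, -1.3]
grip_width: 0.084
grasp_force: 0.0
```

```bash
python3 - <<'E'
from h import *
p,d=viewer.camera("scene"); q,e=viewer.camera("top")
np.savez("scene2.npz",p=p,d=d);np.savez("top2.npz",p=q,d=e)
cv2.imwrite("pics/s2.png",np.hstack([cv2.resize(p[60:260,130:330,::-1],(400,400)),cv2.resize(q[150:350,130:330,::-1],(400,400))]))
P=pts("scene",d); m=(np.hypot(P[...,0]-.4,P[...,1])<.06)&(p.min(2)>120)&(abs(P[...,2])<.05)
x=P[m]; A=np.c_[x[:,:2]-[.4,0],np.ones(len(x))]; print(len(x),np.linalg.lstsq(A,x[:,2],rcond=None)[0].round(4))
o=monitor.get_obs();print(o['eef_pos'],o['ft_force'],o['joint_pos'].round(2))
E
```

```text
861 [-0.0047  0.0004  0.0096]
[ 0.63734919 -0.01617729  0.21322189] [ 0.19964911  0.60276433 -0.2792535 ] [-0.03  0.53  0.39  1.43  0.   -0.03]
```

View pics/s2.png

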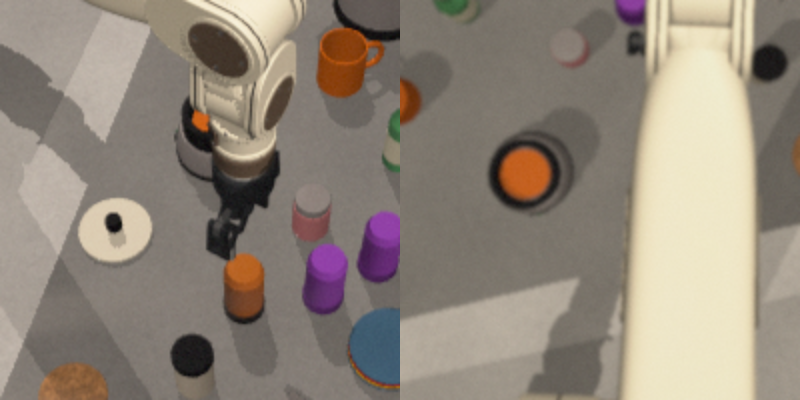

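The lid lies flat at left-crop (115,230), its top at about 10 mm. The gripper is above the amber cup at left-crop (244,285). Descending.

Emit:
{"fn": "arm_command", "kwargs": {
  "increments": [
    {"dx": 0, "dy": 0, "dz": 2, "wx": 0, "wy": 0, "wz": 0, "grip": 8.5},
    {"dx": 0, "dy": 0, "dz": 5, "wx": 0, "wy": 0, "wz": 0, "grip": 8.5},
    {"dx": 0, "dy": 0, "dz": 8, "wx": 0, "wy": 0, "wz": 0, "grip": 8.5},
    {"dx": 0, "dy": 0, "dz": 10, "wx": 0, "wy": 0, "wz": 0, "grip": 8.5},
    {"dx": 0, "dy": 0, "dz": 12, "wx": 0, "wy": 0, "wz": 0, "grip": 8.5},
    {"dx": 0, "dy": 0, "dz": 13.5, "wx": 0, "wy": 0, "wz": 0, "grip": 8.5},
    {"dx": 0, "dy": 0, "dz": 14.8, "wx": 0, "wy": 0, "wz": 0, "grip": 8.5},
    {"dx": 0, "dy": 0, "dz": 15.2, "wx": 0, "wy": 0, "wz": 0, "grip": 8.5},
    {"dx": 0, "dy": 0, "dz": 15.2, "wx": 0, "wy": 0, "wz": 0, "grip": 8.5}
  ]
}}

```text
clock: 8.8
eef_pos: [0.6372, -0.0161, 0.0622]
tool_rot: [-0.0, 1.0, 0.0, -0.0]
ft_force: [0.3, 0.5, -0.5]
grip_width: 0.0844
grasp_force: 0.0
```

Emit:
{"fn": "arm_command", "kwargs": {
  "increments": [
    {"dx": 0, "dy": 0, "dz": 0, "wx": 0, "wy": 0, "wz": 0, "grip": 7.5},
    {"dx": 0, "dy": 0, "dz": 0, "wx": 0, "wy": 0, "wz": 0, "grip": 6.8},
    {"dx": 0, "dy": 0, "dz": 0, "wx": 0, "wy": 0, "wz": 0, "grip": 6.4},
    {"dx": 0, "dy": 0, "dz": 0, "wx": 0, "wy": 0, "wz": 0, "grip": 6},
    {"dx": 0, "dy": 0, "dz": 0, "wx": 0, "wy": 0, "wz": 0, "grip": 5.6},
    {"dx": 0, "dy": 0, "dz": 0, "wx": 0, "wy": 0, "wz": 0, "grip": 4},
    {"dx": 0, "dy": 0, "dz": 0, "wx": 0, "wy": 0, "wz": 0, "grip": 4},
    {"dx": 0, "dy": 0, "dz": 0, "wx": 0, "wy": 0, "wz": 0, "grip": 4}
  ]
}}

```text
clock: 9.6
eef_pos: [0.6384, -0.016, 0.0631]
tool_rot: [-0.0, 1.0, 0.0, 0.001]
ft_force: [-1.2, 1.4, 5.3]
grip_width: 0.057
grasp_force: 62.8
```

Emit:
{"fn": "arm_command", "kwargs": {
  "increments": [
    {"dx": 0, "dy": 0, "dz": -0.5, "wx": 0, "wy": 0, "wz": 0, "grip": 4},
    {"dx": 0, "dy": 0, "dz": -2, "wx": 0, "wy": 0, "wz": 0, "grip": 4},
    {"dx": 0, "dy": 0, "dz": -4.5, "wx": 0, "wy": 0, "wz": 0, "grip": 4},
    {"dx": 0, "dy": 0, "dz": -8, "wx": 0, "wy": 0, "wz": 0, "grip": 4},
    {"dx": 0, "dy": 0, "dz": -11.5, "wx": 0, "wy": 0, "wz": 0, "grip": 4},
    {"dx": 0, "dy": 0, "dz": -14, "wx": 0, "wy": 0, "wz": 0, "grip": 4},
    {"dx": 0, "dy": 0, "dz": -15, "wx": 0, "wy": 0, "wz": 0, "grip": 4},
    {"dx": 0, "dy": 0, "dz": -15, "wx": 0, "wy": 0, "wz": 0, "grip": 4}
  ]
}}

```text
clock: 10.4
eef_pos: [0.6385, -0.0164, 0.2131]
tool_rot: [-0.0, 1.0, -0.0, 0.001]
ft_force: [0.4, -0.7, -2.9]
grip_width: 0.0568
grasp_force: 64.3
```

Emit:
{"fn": "arm_command", "kwargs": {
  "increments": [
    {"dx": 1.2, "dy": 1.5, "dz": 0, "wx": 0, "wy": 0, "wz": 0, "grip": 4},
    {"dx": 3.5, "dy": 4.6, "dz": 0, "wx": 0, "wy": 0, "wz": 0, "grip": 4},
    {"dx": 6, "dy": 7.8, "dz": 0, "wx": 0, "wy": 0, "wz": 0, "grip": 4},
    {"dx": 8.5, "dy": 11.1, "dz": 0, "wx": 0, "wy": 0, "wz": 0, "grip": 4},
    {"dx": 11, "dy": 14.4, "dz": 0, "wx": 0, "wy": 0, "wz": 0, "grip": 4},
    {"dx": 13.5, "dy": 17.6, "dz": 0, "wx": 0, "wy": 0, "wz": 0, "grip": 4},
    {"dx": 16, "dy": 20.9, "dz": 0, "wx": 0, "wy": 0, "wz": 0, "grip": 4},
    {"dx": 17.4, "dy": 22.7, "dz": 0, "wx": 0, "wy": 0, "wz": 0, "grip": 4},
    {"dx": 17.7, "dy": 23.1, "dz": 0, "wx": 0, "wy": 0, "wz": 0, "grip": 4},
    {"dx": 17.7, "dy": 23.1, "dz": 0, "wx": 0, "wy": 0, "wz": 0, "grip": 4}
  ]
}}

```text
clock: 11.4
eef_pos: [0.4597, 0.2148, 0.2105]
tool_rot: [-0.001, 1.0, -0.001, -0.001]
ft_force: [0.3, 0.2, -2.4]
grip_width: 0.0569
grasp_force: 64.6
```

Emit:
{"fn": "arm_command", "kwargs": {
  "increments": [
    {"dx": 0, "dy": 0, "dz": 0, "wx": 0, "wy": 0, "wz": 0, "grip": 4},
    {"dx": 0, "dy": 0, "dz": 0, "wx": 0, "wy": 0, "wz": 0, "grip": 4}
  ]
}}

```text
clock: 11.6
eef_pos: [0.4615, 0.2137, 0.2117]
tool_rot: [0.001, 1.0, -0.0, -0.0]
ft_force: [0.6, -0.4, -2.4]
grip_width: 0.0567
grasp_force: 64.6
```

```bash
python3 - <<'E'
from h import *
p,d=viewer.camera("scene"); q,e=viewer.camera("top")
np.savez("scene3.npz",p=p,d=d);np.savez("top3.npz",p=q,d=e)
cv2.imwrite("pics/s3.png",np.hstack([cv2.resize(p[40:240,130:330,::-1],(400,400)),cv2.resize(q[150:350,130:330,::-1],(400,400))]))
o=monitor.get_obs();print(o['eef_pos'],o['ft_force'],o['joint_pos'].round(2))
P=pts("scene",d);H=cv2.cvtColor(p,cv2.COLOR_RGB2HSV).astype(int)
m=(np.hypot(P[...,0]-.4615,P[...,1]-.215)<.05)&(H[...,0]<16)&(H[...,1]>150)&(P[...,2]>.12)
print(m.sum(),P[m][:,2].min(),P[m][:,2].max())
for a,b in((.17,.2),(.2,.23),(.23,.26)):
    x=P[m&(P[...,2]>a)&(P[...,2]<b)]
    if len(x)>10: print(a,len(x),circ(x,.029))
E
```

```text
[0.46153463 0.21387003 0.21198789] [ 0.5453795  -0.06717578 -3.42217444] [ 0.43  0.27 -0.01  1.29 -0.    0.44]
432 0.1499418978105196 0.2924875543129455
0.17 123 (array([0.4608, 0.2143]), np.float64(0.0011))
0.2 88 (array([0.4606, 0.2142]), np.float64(0.0009))
0.23 95 (array([0.4602, 0.2128]), np.float64(0.0012))
```

View pics/s3.png

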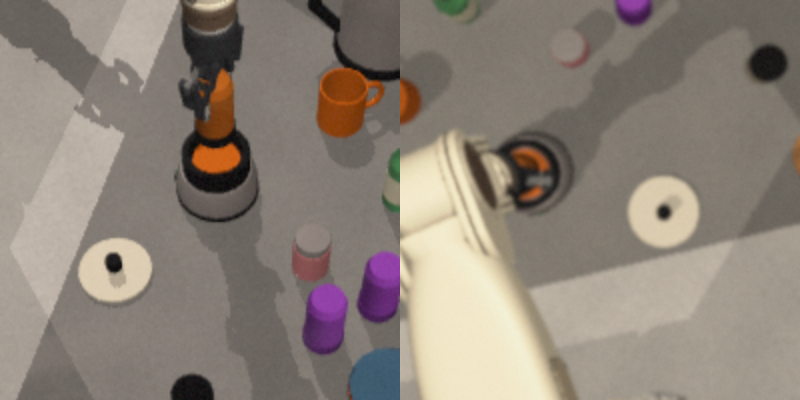

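The cup is held upright over the collar (left-crop (215,105)), with its axis within 1–2 mm of the base's. Descending to just above the plate.

Emit:
{"fn": "arm_command", "kwargs": {
  "increments": [
    {"dx": 0, "dy": 0, "dz": 1, "wx": 0, "wy": 0, "wz": 0, "grip": 4},
    {"dx": 0, "dy": 0, "dz": 2.5, "wx": 0, "wy": 0, "wz": 0, "grip": 4},
    {"dx": 0, "dy": 0, "dz": 4, "wx": 0, "wy": 0, "wz": 0, "grip": 4},
    {"dx": 0, "dy": 0, "dz": 4.8, "wx": 0, "wy": 0, "wz": 0, "grip": 4},
    {"dx": 0, "dy": 0, "dz": 5.4, "wx": 0, "wy": 0, "wz": 0, "grip": 4},
    {"dx": 0, "dy": 0, "dz": 5.8, "wx": 0, "wy": 0, "wz": 0, "grip": 4},
    {"dx": 0, "dy": 0, "dz": 6.1, "wx": 0, "wy": 0, "wz": 0, "grip": 4},
    {"dx": 0, "dy": 0, "dz": 6.1, "wx": 0, "wy": 0, "wz": 0, "grip": 4}
  ]
}}

```text
clock: 12.5
eef_pos: [0.4609, 0.2148, 0.1512]
tool_rot: [-0.0, 1.0, 0.0, -0.0]
ft_force: [-0.7, -0.6, -2.1]
grip_width: 0.0569
grasp_force: 64.6
```

Emit:
{"fn": "arm_command", "kwargs": {
  "increments": [
    {"dx": 0, "dy": 0, "dz": 0.2, "wx": 0, "wy": 0, "wz": 0, "grip": 4},
    {"dx": 0, "dy": 0, "dz": 0.4, "wx": 0, "wy": 0, "wz": 0, "grip": 4},
    {"dx": 0, "dy": 0, "dz": 0.6, "wx": 0, "wy": 0, "wz": 0, "grip": 4},
    {"dx": 0, "dy": 0, "dz": 0.8, "wx": 0, "wy": 0, "wz": 0, "grip": 4},
    {"dx": 0, "dy": 0, "dz": 0.8, "wx": 0, "wy": 0, "wz": 0, "grip": 4}
  ]
}}

```text
clock: 13.0
eef_pos: [0.4612, 0.2149, 0.1437]
tool_rot: [-0.0, 1.0, 0.0, 0.0]
ft_force: [-1.2, 0.2, 1.2]
grip_width: 0.0567
grasp_force: 64.5
```

Emit:
{"fn": "arm_command", "kwargs": {
  "increments": [
    {"dx": 0, "dy": 0, "dz": 0.2, "wx": 0, "wy": 0, "wz": 0, "grip": 4},
    {"dx": 0, "dy": 0, "dz": 0.4, "wx": 0, "wy": 0, "wz": 0, "grip": 4},
    {"dx": 0, "dy": 0, "dz": 0.6, "wx": 0, "wy": 0, "wz": 0, "grip": 4},
    {"dx": 0, "dy": 0, "dz": 0.6, "wx": 0, "wy": 0, "wz": 0, "grip": 4}
  ]
}}

```text
clock: 13.4
eef_pos: [0.4613, 0.2149, 0.1378]
tool_rot: [-0.0, 1.0, 0.0, 0.001]
ft_force: [-1.9, -1.0, 5.7]
grip_width: 0.057
grasp_force: 64.9
```

Emit:
{"fn": "arm_command", "kwargs": {
  "increments": [
    {"dx": 0, "dy": 0, "dz": 0.1, "wx": 0, "wy": 0, "wz": 0, "grip": 4},
    {"dx": 0, "dy": 0, "dz": 0.2, "wx": 0, "wy": 0, "wz": 0, "grip": 4},
    {"dx": 0, "dy": 0, "dz": 0.2, "wx": 0, "wy": 0, "wz": 0, "grip": 4}
  ]
}}

```text
clock: 13.7
eef_pos: [0.4613, 0.2149, 0.1361]
tool_rot: [-0.0, 1.0, 0.0, 0.001]
ft_force: [-1.8, -1.7, 6.7]
grip_width: 0.0567
grasp_force: 65.0
```

Emit:
{"fn": "arm_command", "kwargs": {
  "increments": [
    {"dx": 0, "dy": 0, "dz": 0.1, "wx": 0, "wy": 0, "wz": 0, "grip": 4},
    {"dx": 0, "dy": 0, "dz": 0.1, "wx": 0, "wy": 0, "wz": 0, "grip": 4}
  ]
}}

```text
clock: 13.9
eef_pos: [0.4613, 0.2149, 0.1354]
tool_rot: [-0.0, 1.0, 0.0, 0.001]
ft_force: [-1.7, -1.2, 7.5]
grip_width: 0.0569
grasp_force: 65.4
```

Emit:
{"fn": "arm_command", "kwargs": {
  "increments": [
    {"dx": 0, "dy": 0, "dz": 0.1, "wx": 0, "wy": 0, "wz": 0, "grip": 4},
    {"dx": 0, "dy": 0, "dz": 0.1, "wx": 0, "wy": 0, "wz": 0, "grip": 4}
  ]
}}

```text
clock: 14.1
eef_pos: [0.4615, 0.2149, 0.1353]
tool_rot: [-0.0, 1.0, 0.0, 0.001]
ft_force: [-3.8, -2.5, 13.2]
grip_width: 0.057
grasp_force: 65.8
```

Bottomed out: the height has stopped changing and net contact is about 16 N. Holding.

Emit:
{"fn": "arm_command", "kwargs": {
  "increments": [
    {"dx": 0, "dy": 0, "dz": 0, "wx": 0, "wy": 0, "wz": 0, "grip": 4},
    {"dx": 0, "dy": 0, "dz": 0, "wx": 0, "wy": 0, "wz": 0, "grip": 4},
    {"dx": 0, "dy": 0, "dz": 0, "wx": 0, "wy": 0, "wz": 0, "grip": 4},
    {"dx": 0, "dy": 0, "dz": 0, "wx": 0, "wy": 0, "wz": 0, "grip": 4},
    {"dx": 0, "dy": 0, "dz": 0, "wx": 0, "wy": 0, "wz": 0, "grip": 4},
    {"dx": 0, "dy": 0, "dz": 0, "wx": 0, "wy": 0, "wz": 0, "grip": 4},
    {"dx": 0, "dy": 0, "dz": 0, "wx": 0, "wy": 0, "wz": 0, "grip": 4},
    {"dx": 0, "dy": 0, "dz": 0, "wx": 0, "wy": 0, "wz": 0, "grip": 4},
    {"dx": 0, "dy": 0, "dz": 0, "wx": 0, "wy": 0, "wz": 0, "grip": 4},
    {"dx": 0, "dy": 0, "dz": 0, "wx": 0, "wy": 0, "wz": 0, "grip": 4}
  ]
}}

```text
clock: 15.1
eef_pos: [0.4615, 0.2149, 0.1353]
tool_rot: [-0.0, 1.0, 0.0, 0.001]
ft_force: [-2.5, -2.2, 13.3]
grip_width: 0.057
grasp_force: 65.8
```

Emit:
{"fn": "arm_command", "kwargs": {
  "increments": [
    {"dx": 0, "dy": 0, "dz": 0, "wx": 0, "wy": 0, "wz": 0, "grip": 4},
    {"dx": 0, "dy": 0, "dz": 0, "wx": 0, "wy": 0, "wz": 0, "grip": 4},
    {"dx": 0, "dy": 0, "dz": 0, "wx": 0, "wy": 0, "wz": 0, "grip": 4},
    {"dx": 0, "dy": 0, "dz": 0, "wx": 0, "wy": 0, "wz": 0, "grip": 4},
    {"dx": 0, "dy": 0, "dz": 0, "wx": 0, "wy": 0, "wz": 0, "grip": 4},
    {"dx": 0, "dy": 0, "dz": 0, "wx": 0, "wy": 0, "wz": 0, "grip": 4},
    {"dx": 0, "dy": 0, "dz": 0, "wx": 0, "wy": 0, "wz": 0, "grip": 4},
    {"dx": 0, "dy": 0, "dz": 0, "wx": 0, "wy": 0, "wz": 0, "grip": 4},
    {"dx": 0, "dy": 0, "dz": 0, "wx": 0, "wy": 0, "wz": 0, "grip": 4},
    {"dx": 0, "dy": 0, "dz": 0, "wx": 0, "wy": 0, "wz": 0, "grip": 4}
  ]
}}

```text
clock: 16.1
eef_pos: [0.4615, 0.2149, 0.1353]
tool_rot: [-0.0, 1.0, 0.0, 0.001]
ft_force: [-3.6, -2.2, 13.3]
grip_width: 0.057
grasp_force: 65.8
```

Emit:
{"fn": "arm_command", "kwargs": {
  "increments": [
    {"dx": 0, "dy": 0, "dz": 0, "wx": 0, "wy": 0, "wz": 0, "grip": 4},
    {"dx": 0, "dy": 0, "dz": -0.5, "wx": 0, "wy": 0, "wz": 0, "grip": 4},
    {"dx": 0, "dy": 0, "dz": -1.5, "wx": 0, "wy": 0, "wz": 0, "grip": 4},
    {"dx": 0, "dy": 0, "dz": -3, "wx": 0, "wy": 0, "wz": 0, "grip": 4},
    {"dx": 0, "dy": 0, "dz": -5, "wx": 0, "wy": 0, "wz": 0, "grip": 4},
    {"dx": 0, "dy": 0, "dz": -7, "wx": 0, "wy": 0, "wz": 0, "grip": 4},
    {"dx": 0, "dy": 0, "dz": -8.5, "wx": 0, "wy": 0, "wz": 0, "grip": 4},
    {"dx": 0, "dy": 0, "dz": -9, "wx": 0, "wy": 0, "wz": 0, "grip": 4},
    {"dx": 0, "dy": 0, "dz": -9, "wx": 0, "wy": 0, "wz": 0, "grip": 4}
  ]
}}

```text
clock: 17.0
eef_pos: [0.4611, 0.2149, 0.2234]
tool_rot: [-0.0, 1.0, 0.0, 0.0]
ft_force: [0.7, 1.0, -2.4]
grip_width: 0.0569
grasp_force: 64.3
```

Emit:
{"fn": "arm_command", "kwargs": {
  "increments": [
    {"dx": -0.1, "dy": -1.5, "dz": 0, "wx": 0, "wy": 0, "wz": 0, "grip": 4},
    {"dx": -0.3, "dy": -4.5, "dz": 0, "wx": 0, "wy": 0, "wz": 0, "grip": 4},
    {"dx": -0.6, "dy": -8, "dz": 0, "wx": 0, "wy": 0, "wz": 0, "grip": 4},
    {"dx": -0.9, "dy": -12, "dz": 0, "wx": 0, "wy": 0, "wz": 0, "grip": 4},
    {"dx": -1.2, "dy": -16, "dz": 0, "wx": 0, "wy": 0, "wz": 0, "grip": 4},
    {"dx": -1.4, "dy": -20, "dz": 0, "wx": 0, "wy": 0, "wz": 0, "grip": 4},
    {"dx": -1.7, "dy": -24, "dz": 0, "wx": 0, "wy": 0, "wz": 0, "grip": 4},
    {"dx": -2.0, "dy": -28, "dz": 0, "wx": 0, "wy": 0, "wz": 0, "grip": 4},
    {"dx": -2.3, "dy": -32, "dz": 0, "wx": 0, "wy": 0, "wz": 0, "grip": 4},
    {"dx": -2.5, "dy": -35.5, "dz": 0, "wx": 0, "wy": 0, "wz": 0, "grip": 4}
  ]
}}

```text
clock: 18.0
eef_pos: [0.4846, -0.1427, 0.2219]
tool_rot: [0.001, 1.0, 0.0, -0.001]
ft_force: [0.6, -0.3, -2.7]
grip_width: 0.057
grasp_force: 64.6
```

Emit:
{"fn": "arm_command", "kwargs": {
  "increments": [
    {"dx": -0.2, "dy": -3.5, "dz": 0, "wx": 0, "wy": 0, "wz": 0, "grip": 4},
    {"dx": -0.5, "dy": -7, "dz": 0, "wx": 0, "wy": 0, "wz": 0, "grip": 4},
    {"dx": -0.7, "dy": -10, "dz": 0, "wx": 0, "wy": 0, "wz": 0, "grip": 4},
    {"dx": -0.9, "dy": -11.6, "dz": 0, "wx": 0, "wy": 0, "wz": 0, "grip": 4},
    {"dx": -0.9, "dy": -12, "dz": 0, "wx": 0, "wy": 0, "wz": 0, "grip": 4},
    {"dx": -0.9, "dy": -12, "dz": 0, "wx": 0, "wy": 0, "wz": 0, "grip": 4},
    {"dx": -0.9, "dy": -12, "dz": 0, "wx": 0, "wy": 0, "wz": 0, "grip": 4}
  ]
}}

```text
clock: 18.7
eef_pos: [0.4947, -0.259, 0.223]
tool_rot: [-0.001, 1.0, 0.001, -0.0]
ft_force: [-0.2, -0.2, -2.5]
grip_width: 0.0569
grasp_force: 64.7
```

```bash
python3 - <<'E'
from h import *
p,d=viewer.camera("scene")
o=monitor.get_obs();print(o['clock'],o['eef_pos'],o['ft_force'],o['joint_pos'].round(2))
P=pts("scene",d);H=cv2.cvtColor(p,cv2.COLOR_RGB2HSV).astype(int)
m=(np.hypot(P[...,0]-.4955,P[...,1]+.26)<.05)&(H[...,0]<16)&(H[...,1]>150)&(P[...,2]>.12)
print(m.sum(),P[m][:,2].min(),P[m][:,2].max())
for a,b in((.175,.205),(.205,.235),(.235,.265)):
    x=P[m&(P[...,2]>a)&(P[...,2]<b)]
    if len(x)>10: print(a,len(x),circ(x,.029))
cv2.imwrite("pics/s4.png",cv2.resize(p[100:300,100:300,::-1],(500,500)))
E
```

```text
18.75 [ 0.49490397 -0.25882014  0.22323985] [-0.06771246 -0.82329342 -2.43251295] [-0.48  0.36  0.15  1.36  0.   -0.48]
427 0.17972813019685208 0.2842996577651342
0.175 94 (array([ 0.4941, -0.2582]), np.float64(0.0006))
0.205 97 (array([ 0.5414, -0.2844]), np.float64(0.0037))
0.235 85 (array([ 0.5408, -0.2878]), np.float64(0.0022))
```

View pics/s4.png

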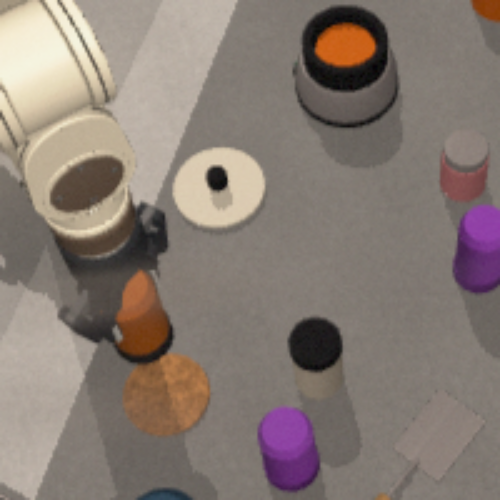

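The cup at crop (140,320) is upright and projects over the coaster at crop (166,393). Its measured axis is within 2 mm of the coaster's centre. Lowering.

Emit:
{"fn": "arm_command", "kwargs": {
  "increments": [
    {"dx": 0, "dy": -0.1, "dz": 2, "wx": 0, "wy": 0, "wz": 0, "grip": 4},
    {"dx": 0, "dy": -0.1, "dz": 5, "wx": 0, "wy": 0, "wz": 0, "grip": 4},
    {"dx": 0, "dy": -0.1, "dz": 8.5, "wx": 0, "wy": 0, "wz": 0, "grip": 4},
    {"dx": 0, "dy": -0.1, "dz": 11.5, "wx": 0, "wy": 0, "wz": 0, "grip": 4},
    {"dx": 0, "dy": -0.1, "dz": 13.2, "wx": 0, "wy": 0, "wz": 0, "grip": 4},
    {"dx": 0, "dy": -0.1, "dz": 14.2, "wx": 0, "wy": 0, "wz": 0, "grip": 4},
    {"dx": 0, "dy": -0.1, "dz": 14.7, "wx": 0, "wy": 0, "wz": 0, "grip": 4},
    {"dx": 0, "dy": -0.1, "dz": 15, "wx": 0, "wy": 0, "wz": 0, "grip": 4},
    {"dx": 0, "dy": -0.1, "dz": 15, "wx": 0, "wy": 0, "wz": 0, "grip": 4}
  ]
}}

```text
clock: 19.65
eef_pos: [0.4956, -0.2612, 0.074]
tool_rot: [-0.0, 1.0, -0.0, 0.001]
ft_force: [-0.4, -0.3, -1.8]
grip_width: 0.0566
grasp_force: 64.8
```

Emit:
{"fn": "arm_command", "kwargs": {
  "increments": [
    {"dx": 0, "dy": 0, "dz": 0.1, "wx": 0, "wy": 0, "wz": 0, "grip": 4},
    {"dx": 0, "dy": 0, "dz": 0.2, "wx": 0, "wy": 0, "wz": 0, "grip": 4},
    {"dx": 0, "dy": 0, "dz": 0.3, "wx": 0, "wy": 0, "wz": 0, "grip": 4},
    {"dx": 0, "dy": 0, "dz": 0.3, "wx": 0, "wy": 0, "wz": 0, "grip": 4}
  ]
}}

```text
clock: 20.05
eef_pos: [0.495, -0.2613, 0.0704]
tool_rot: [-0.0, 1.0, -0.0, 0.0]
ft_force: [-0.0, 0.6, -3.3]
grip_width: 0.0567
grasp_force: 64.8
```

Emit:
{"fn": "arm_command", "kwargs": {
  "increments": [
    {"dx": 0, "dy": 0, "dz": 0.1, "wx": 0, "wy": 0, "wz": 0, "grip": 4},
    {"dx": 0, "dy": 0, "dz": 0.2, "wx": 0, "wy": 0, "wz": 0, "grip": 4},
    {"dx": 0, "dy": 0, "dz": 0.2, "wx": 0, "wy": 0, "wz": 0, "grip": 4}
  ]
}}

```text
clock: 20.35
eef_pos: [0.4952, -0.2613, 0.0691]
tool_rot: [-0.0, 1.0, -0.0, 0.0]
ft_force: [-1.9, 1.1, 3.0]
grip_width: 0.057
grasp_force: 65.3
```

Contact. Release and retreat straight up.

Emit:
{"fn": "arm_command", "kwargs": {
  "increments": [
    {"dx": 0, "dy": 0, "dz": 0, "wx": 0, "wy": 0, "wz": 0, "grip": 6},
    {"dx": 0, "dy": 0, "dz": 0, "wx": 0, "wy": 0, "wz": 0, "grip": 6.6},
    {"dx": 0, "dy": 0, "dz": 0, "wx": 0, "wy": 0, "wz": 0, "grip": 7.4},
    {"dx": 0, "dy": 0, "dz": 0, "wx": 0, "wy": 0, "wz": 0, "grip": 8.5},
    {"dx": 0, "dy": 0, "dz": 0, "wx": 0, "wy": 0, "wz": 0, "grip": 8.5},
    {"dx": 0, "dy": 0, "dz": 0, "wx": 0, "wy": 0, "wz": 0, "grip": 8.5},
    {"dx": 0, "dy": 0, "dz": -1, "wx": 0, "wy": 0, "wz": 0, "grip": 8.5},
    {"dx": 0, "dy": 0, "dz": -3, "wx": 0, "wy": 0, "wz": 0, "grip": 8.5},
    {"dx": 0, "dy": 0, "dz": -6, "wx": 0, "wy": 0, "wz": 0, "grip": 8.5},
    {"dx": 0, "dy": 0, "dz": -9, "wx": 0, "wy": 0, "wz": 0, "grip": 8.5}
  ]
}}

```text
clock: 21.35
eef_pos: [0.4947, -0.2611, 0.1597]
tool_rot: [-0.0, 1.0, 0.0, -0.0]
ft_force: [-0.1, -0.4, -0.2]
grip_width: 0.0849
grasp_force: 0.0
```

Emit:
{"fn": "arm_command", "kwargs": {
  "increments": [
    {"dx": 0, "dy": 0, "dz": -3, "wx": 0, "wy": 0, "wz": 0, "grip": 8.5},
    {"dx": 0, "dy": 0, "dz": -6, "wx": 0, "wy": 0, "wz": 0, "grip": 8.5},
    {"dx": 3, "dy": 0, "dz": -9, "wx": 0, "wy": 0, "wz": 0, "grip": 8.5},
    {"dx": 7, "dy": 0, "dz": -9, "wx": 0, "wy": 0, "wz": 0, "grip": 8.5},
    {"dx": 11, "dy": 0, "dz": -9, "wx": 0, "wy": 0, "wz": 0, "grip": 8.5},
    {"dx": 14, "dy": 0, "dz": -9, "wx": 0, "wy": 0, "wz": 0, "grip": 8.5},
    {"dx": 15, "dy": 0, "dz": -9, "wx": 0, "wy": 0, "wz": 0, "grip": 8.5},
    {"dx": 15, "dy": 0, "dz": -9, "wx": 0, "wy": 0, "wz": 0, "grip": 8.5}
  ]
}}

```text
clock: 22.15
eef_pos: [0.3444, -0.2614, 0.2493]
tool_rot: [0.001, 1.0, -0.0, 0.001]
ft_force: [0.1, 0.0, 0.2]
grip_width: 0.0849
grasp_force: 0.0
```

```bash
python3 - <<'E'
from h import *
p,d=viewer.camera("scene");q,e=viewer.camera("top")
P=pts("scene",d);H=cv2.cvtColor(p,cv2.COLOR_RGB2HSV).astype(int)
m=(np.hypot(P[...,0]-.4955,P[...,1]+.26)<.05)&(H[...,0]<16)&(H[...,1]>150)&(P[...,2]>.03)
x=P[m&(P[...,2]<.1)]; print(m.sum(),P[m][:,2].max(),len(x),circ(x,.029)); print(monitor.get_obs()['eef_pos'])
cv2.imwrite("pics/s5.png",np.hstack([cv2.resize(p[80:300,100:320,::-1],(400,400)),cv2.resize(q[110:330,150:370,::-1],(400,400))]))
E
```

```text
544 0.13285884411644022 176 (array([ 0.4945, -0.2607]), np.float64(0.0006))
[ 0.34608205 -0.26164125  0.24887514]
```

View pics/s5.png

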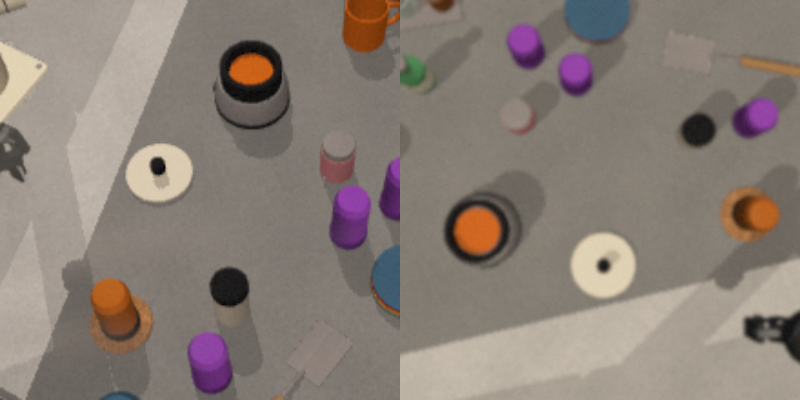

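The cup stands upright in the middle of the coaster (left-crop (118,310)) and the lid lies flat at (158,172). The jars have not moved and the gripper is clear of everything.

```bash
python3 -c "
from h import *
print(job.job_done())"
```

```text
the job is handed in; nothing more can be done
None
```

The job is handed in at about 22 s: the lid lies flat on the counter, the plate was pressed fully down and held about 2 s at roughly 16 N, and the cup stands upright on the coaster, about 1 mm off centre.

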